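# Set the carving vise to the gauge mark

## Task

Set the jaw gap of the little carving vise: with a fingertip on top of its knurled wheel, roll the wheel until the pointer on the moving jaw stands level with the small dark rider that marks the size on the gauge rail. Then push the black-balled lock lever fully over, away from its starting side, and leave the vise with the pointer still at the rider. Move the jaw only by the wheel, do not pick anything up, and leave the loose things around the vise where they are.

Things in the scene. Friction and masses are not known exactly. Their poses are not given: they have to be found in the camera images.
- vise: Carving vise fixed to the table: dark wooden base, x -65 to 70, y -170 to 160 mm, 16 mm high, with steel parts. Origin under the base at table level. y runs along the jaw travel, z up; yaw varies. At y -105 mm stands the wheel, at y 40 to 70 mm the fixed jaw (top at 60 mm), at y 118 mm the lock lever. Gauge rail: x 46 to 66, y -50 to 60 mm, top at 60 mm.
- wheel: Knurled steel wheel, 64 mm in diameter, 22 mm wide. Origin at its centre, on its level axis, which lies along the vise's x. Fixed bearings; turns stiffly (1.2 N at the rim), stays where left. Rolling its top towards +y of the vise moves the jaw to +y and closes the gap; rolling back opens it. 2.1 mm of rim travel moves the jaw 1 mm (15 mm per radian); it takes a few strokes.
- wheel_crown (a point): Top point of the wheel, mid-width, 92 mm above the table. The wheel is rigid and does not sink; a finger pressed on it with 5 to 15 N turns it without slipping as long as the finger covers this point. Beside it stand cheeks up to 68 mm above the table (x 13.5 to 21.5 mm either side, y 35 mm either way) and a gear case 60 mm high on the +x side.
- jaw: Moving jaw, a steel block 60 x 24 mm (x, y of the vise), top 62 mm above the table, carrying the pointer. Origin at table level on the vise's centre line, below its gripping (+y) face. The gap to the fixed jaw starts fully open at 60 mm.
- pointer_tip (a point): End of the pointer, a steel bar 4 mm wide (y), 6 mm high, top 67.5 mm above the table, lying along the vise's x on top of the moving jaw. The point is on its top, mid-width, at the end facing the rider. It moves with the jaw along the vise's y, at most 46 mm from its start.
- gauge_mark (a point): Middle of the end, facing the pointer, of the rider: a dark steel bar 18 x 8 x 10 mm (x, y, z of the vise) fixed on the gauge rail; 67.5 mm above the table. The pointer is set when it has the same y as this point in the vise's frame: end to end with the rider, 4 mm apart. It lies 12 to 28 mm towards +y from the pointer's start.
- lock (a joint): Angle of the lock lever (rad): 0 at the start, leaning 0.5 rad from upright to -x of the vise; 1.0 fully over, leaning 0.5 rad to +x. Its level axis lies along the vise's y, 38 mm above the table at vise x 0, y 118 mm. Stays where it is left; takes about 1 N at the ball.
- lock_tip (a point): Centre of the black ball (26 mm in diameter) on the lock lever, 80 mm from its axis, on a 10 mm steel rod. It starts 108 mm above the table, 38 mm to -x of the axis. The lever's block below is 70 x 50 mm (x, y), its top 41 mm above the table.
- blank: Bystander: upright block of pale wood 28 x 28 x 60 mm, loose, on the vise's +x side. Origin under its centre.
- gouge: Bystander: small gouge 170 mm long with a wooden handle 26 mm thick, loose, lying on the vise's +x side. Origin at its mid-length, at table level.
- cup: Bystander: white cup 64 mm wide, 65 mm high, loose, on the vise's -x side. Origin under its centre.
- stone: Bystander: brown fruit stone 36 mm wide, 37 mm high, loose, on the vise's -x side. Origin under its centre.

How it is judged:
By the outcome, as a careful person would: the job done as asked, in the order asked, and still so for the second after the job is handed in, with the robot touching nothing.
It also fails if it takes over 51 s, if anything falls off the work surface, if the arm or the gripper's body presses on something with over 40 N, if the wrist force passes 120 N, or if a joint passes its speed limit or range.

## Robot

A 7-joint arm with a two-finger parallel gripper is mounted at the origin on the work surface. World frame = base frame: x ahead of the robot, y to its left, z up, the work surface at z = 0. Lengths are in mm, angles in rad, forces in N, time in s.
With the tool pointing down it reaches from about 400 to 900 mm from the base axis. Payload 5.6 kg.
Tool frame: the origin (TCP) lies midway between the tips of the shut fingers; the grasp point (between the pads) lies 19 mm behind it; x points along the fingers, y is the direction in which the jaws open and shut, and the axes are right-handed (so a half turn about x gives the same grasp; the last joint's range is limited). The gripper opens to 92 mm and grips with 3 to 60 N. Pads are 20 mm wide; open, the fingers measure 128 mm over their backs; the gripper's body (75 mm by 189 mm) begins 69 mm behind the grasp point.
Start: joints at [1.106, 0.468, -0.012, 1.603, 0.006, 1.071, -0.056], TCP at [266.073, -593.055, 214.592] pointing down, gripper open.
Joint ranges: [-2.53, 2.53], [-0.31, 2.02], [-1.57, 1.55], [0.28, 2.44], [-1.29, 4.43], [0.15, 1.84], [-2.92, 2.92]. Speed limits (rad/s): [2.57, 2.57, 3.14, 3.14, 3.14, 3.14, 3.14].

## Interface

Orientations are given as a rotation vector (axis times angle).
In Python, from cell import robot, grip, kin, viewer gives the robot as it stands. Calls block until the motion is done:
- robot.movep(position, orientation): joint-space move of the TCP to a pose.
- robot.servo_line(position, feed=150, rotation=None): straight line of the TCP; rotation=None keeps the orientation; feed is the mean speed in mm/s.
- robot.goto_joints(angles): joint-space move.
- grip(opening, newtons=None): opening from 0.0 (shut) to 1.0 (fully open); newtons is the grip in N (None keeps the last); returns when the fingers have stopped.
- robot.hold(seconds).
- kin.ik(position, orientation): joint angles nearest the present ones, or None.
- robot.observe(): the state.
- viewer.read_camera(name): name is "scene" or "top" or "wrist"; returns the picture (400x640x3 uint8, red, green, blue); there is no depth.
- viewer.camera_info(name): a dict with "camera_matrix" (3x3 intrinsics, pixels), "R" (3x3) and "t" (3): a world point X has camera coordinates R X + t. Camera axes: x right, y down, z forward; pixel columns grow to the right and rows downward; lengths in mm; the calibration is good to about 2 mm. A picture is of the moment at which its call begins: read the wrist's pose just before it. camera_info takes no time and is no camera call; for the wrist camera it gives the pose at the moment of the call.
A pose or a line that the arm cannot do raises robot.IKError and nothing moves.
- robot.job_done(): hands the job in, once; it reports no verdict.
Trained networks look in the newest picture that a camera, given by its name, has taken for a name from the list of things; names that differ only in an ending like _2 or _b are one class to them, and where a whole thing is asked for, a point or a joint stands for the part that bears it (a point fixed in the world has none). Each returns a list of dicts, best first, with "confidence" (0 to 1); they miss things now and then, are a little off and sometimes report something else, mostly with a low value. They report only what shows in the picture. A call takes as long as a camera call.
- viewer.silhouettes(name, camera): "mask" (400x640 bool, what is visible of it).
- viewer.pinpoint(name, camera): "at" ([x, y, z] in mm, in the coordinates of the camera as it stood for that picture, good to about 4 mm: a listed point, or the origin of a listed thing).
The state is a dict: "t": time; "joints": joint angles; "joint_velocities": joint speeds; "joint_torque": joint torques, N m; "tcp_pos": TCP position; "tcp_rot": TCP orientation; "contact_force": force on the tool from outside, world axes, zero at the start; "wrist_torque": the same for the moment, N m; "grip_width": opening from 0.0 (shut) to 1.0 (fully open).
Only numpy, scipy, OpenCV 4.12 (cv2) and the standard library are available. Lean on these libraries where they do the work, as an engineer would, in place of code of your own. Each camera call takes 0.05 s, during which the arm holds its last target.

## Working session

There is one attempt and no reset: what is moved stays moved. The work goes in short steps, each a Python script; the robot and the scene stay as the last script left them, time stands still between calls to the robot, and variables do not carry over. Pictures are saved under pics/ and viewed, and the job is handed in when it is done.

```bash
mkdir -p pics; ls; python3 - <<'E'
from cell import robot, grip, kin, viewer
import cv2,numpy as np
s=robot.observe();print(s)
for c in ["scene","top","wrist"]:
    im=viewer.read_camera(c);cv2.imwrite(f"pics/a_{c}.png",im[:,:,::-1])
    i=viewer.camera_info(c);print(c,i)
    R=np.array(i["R"]);t=np.array(i["t"])
    for n in ["vise","wheel","wheel_crown","jaw","pointer_tip","gauge_mark","lock_tip","blank","gouge","cup","stone"]:
        r=viewer.pinpoint(n,c)
        for d in r[:2]: print(n,round(d["confidence"],2),(R.T@(np.array(d["at"])-t)).round(1))
print(robot.observe()["t"])
E
```

```text
pics
{'t': 0.0, 'joints': array([ 1.105985  ,  0.46837916, -0.01158929,  1.60364014,  0.00604877,
        1.07137871, -0.05630403]), 'joint_velocities': array([ 0.00106582,  0.00015852, -0.00042946,  0.00079016,  0.00258757,
        0.00121365, -0.00033233]), 'joint_torque': array([ 3.41302421e-04, -5.20578003e+01, -1.29445895e-02, -2.43754363e+01,
       -5.68030751e-02,  1.70573109e-02,  1.79576396e-04]), 'tcp_pos': array([ 265.79302368, -592.5282364 ,  213.63223268]), 'tcp_rot': array([ 1.98881611,  0.42756055, -1.98991059]), 'contact_force': array([-0.29074148,  0.07756231, -0.22825682]), 'wrist_torque': array([ 0.02150925, -0.04415548,  0.0086906 ]), 'grip_width': 0.9996286052404769}
scene {'camera_matrix': array([[380.62693043,   0.        , 321.7985863 ],
       [  0.        , 380.62693043, 198.35715657],
       [  0.        ,   0.        ,   1.        ]]), 'R': array([[ 8.27442128e-01,  5.61550827e-01, -4.39296860e-04],
       [ 3.71711702e-01, -5.48301236e-01, -7.49130272e-01],
       [-4.20915591e-01,  6.19698655e-01, -6.62422555e-01]]), 't': array([-543.68472607, -126.4082
[... 1011 characters left out ...]
6   2.5  -2.8]
jaw 0.36 [501.3 -82.2  64.1]
pointer_tip 0.74 [557.8  -8.4  69.4]
gauge_mark 0.44 [569.4   5.2  64.2]
lock_tip 0.56 [506.7 144.3 105.8]
blank 0.62 [675.4  53.9   3.6]
gouge 0.61 [633.8 -98.4  -2.2]
cup 0.64 [410.9  73.6  -2.8]
stone 0.5 [405.6 -35.9  -1.4]
wrist {'camera_matrix': array([[281.30393319,   0.        , 323.4227051 ],
       [  0.        , 281.30393319, 199.08071128],
       [  0.        ,   0.        ,   1.        ]]), 'R': array([[ 4.07943883e-01, -9.13007002e-01, -5.64386115e-05],
       [-8.73724277e-01, -3.90409766e-01,  2.90148414e-01],
       [-2.64929568e-01, -1.18314959e-01, -9.56981658e-01]]), 't': array([-649.83042669,  -31.83553903,  394.31525001])}
1.8
```

View pics/a_scene.png

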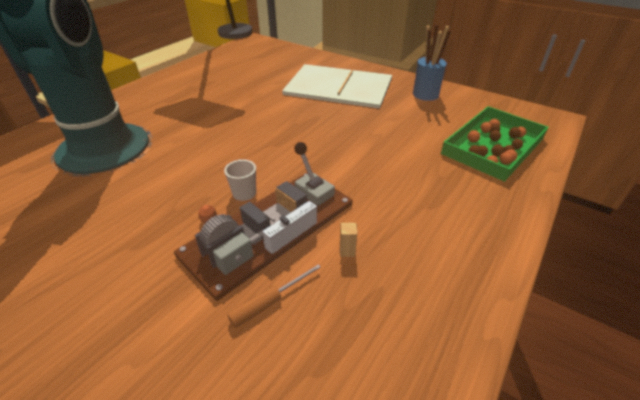

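View pics/a_top.png

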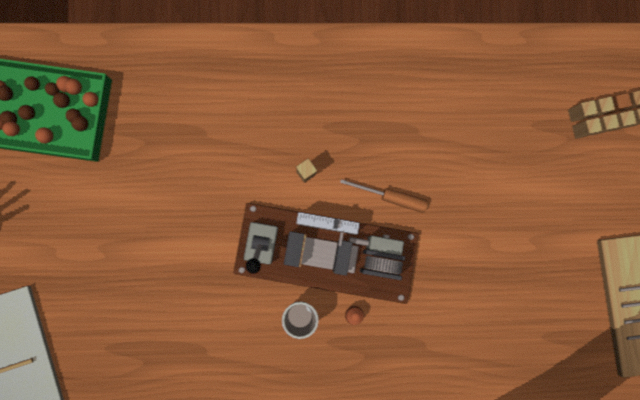

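```bash
cat > h.py <<'E'
from cell import robot, grip, kin, viewer
import cv2,numpy as np
from scipy.spatial.transform import Rotation as Ro
def w(c,p):
    i=viewer.camera_info(c);return np.array(i["R"]).T@(np.array(p)-np.array(i["t"]))
def px(c,P):
    i=viewer.camera_info(c);q=np.array(i["R"])@np.array(P)+np.array(i["t"]);q=np.array(i["camera_matrix"])@q;return q[:2]/q[2]
E
python3 - <<'E'
from h import *
from scipy.optimize import least_squares
import json
m=[((0,0),(524.8,24.8)),((0,0),(520.8,22)),((0,-105),(505.7,-85.3)),((0,-105),(503.3,-82.3)),((0,-105),(500.4,-85)),((0,-105),(499.9,-81.5)),((-38,118),(501.4,145.9)),((-38,118),(506.7,144.3)),((0,-20),(519.3,1.7)),((0,-20),(521.6,2.5))]
V=np.array([a for a,b in m]);W=np.array([b for a,b in m])
def f(p):
    c,s=np.cos(p[2]),np.sin(p[2]);return (V@np.array([[c,s],[-s,c]])+p[:2]-W).ravel()
r=least_squares(f,[520,22,-.15],loss='soft_l1',f_scale=3);print(r.x,r.fun.reshape(-1,2).round(1))
x,y,a=r.x
def vw(p): 
    c,s=np.cos(a),np.sin(a);return np.array([x+c*p[0]-s*p[1],y+s*p[0]+c*p[1],p[2]])
im=cv2.imread("pics/a_top.png")
im=cv2.resize(im[180:320,220:440],None,fx=3.6,fy=3.6,interpolation=cv2.INTER_CUBIC)
for p in [(-65,-170,16),(70,-170,16),(70,160,16),(-65,160,16),(0,-105,92),(46,-50,60),(66,-50,60),(66,60,60),(46,60,60),(-38,118,108)]:
    q=(px("top",vw(p))-[220,180]+.5)*3.6
    cv2.circle(im,tuple(int(v) for v in q),4,(0,255,0),1)
cv2.imwrite("pics/b_top.png",im)
s=robot.observe();print(Ro.from_rotvec(s["tcp_rot"]).as_matrix().round(2))
i=viewer.camera_info("wrist");C=-i["R"].T@i["t"];print(C, Ro.from_rotvec(s["tcp_rot"]).inv().apply(C-s["tcp_pos"]), (Ro.from_rotvec(s["tcp_rot"]).inv().as_matrix()@i["R"].T).round(2))
# candidate orientations
ya=np.array([-np.sin(a),np.cos(a),0])
for sg in (1,-1):
    X=np.array([0,0,-1.]);Y=ya*sg;Z=np.cross(X,Y)
    rv=Ro.from_matrix(np.array([X,Y,Z]).T).as_rotvec()
    for p in [(0,-105,92),(-38,118,108)]:print(sg,rv,Z,kin.ik(vw(p),rv))
    Y=np.array([np.cos(a),np.sin(a),0])*sg;Z=np.cross(X,Y)
    rv=Ro.from_matrix(np.array([X,Y,Z]).T).as_rotvec();print('x',sg,rv,Z,kin.ik(vw((0,-105,92)),rv))
E
```

```text
[ 5.21983544e+02  2.15024467e+01 -1.77908580e-01] [[-2.8 -3.3]
 [ 1.2 -0.5]
 [-2.3  3.5]
 [ 0.1  0.5]
 [ 3.   3.2]
 [ 3.5 -0.3]
 [ 4.1 -1.5]
 [-1.2  0.1]
 [-0.9  0.1]
 [-3.2 -0.7]]
[[-0.    0.41 -0.91]
 [-0.   -0.91 -0.41]
 [-1.   -0.    0.  ]]
[ 341.7447361  -559.07537111  386.55291259] [-1.71980817e+02 -1.26206580e-02 -8.29553394e+01] [[ 0.   -0.29  0.96]
 [ 1.   -0.   -0.  ]
 [ 0.    0.96  0.29]]
1 [ 0.13969582  1.56627817 -0.13969582] [ 0.98421597 -0.17697155  0.        ] [ 0.61548628  0.50125182 -0.64109285  2.00533267  0.42597387  0.7691209
  1.11371496]
1 [ 0.13969582  1.56627817 -0.13969582] [ 0.98421597 -0.17697155  0.        ] [ 0.34600327  0.58630257 -0.88238813  1.95007323  0.58604224  0.88286494
  0.54835385]
x 1 [ 1.33904526  1.11974645 -1.33904526] [-0.17697155 -0.98421597 -0.        ] [ 0.48593952  0.4600771  -0.47599373  2.01317606  0.3074338   0.7373613
 -0.35553293]
-1 [-2.12831753  0.18982392  2.12831753] [-0.98421597  0.17697155  0.        ] [ 0.23601142  0.41602567 -0.16961865  2.02929163  0.10554846  0.70434511
 -1.74864335]
-1 [-2.12831753  0.18982392  2.12831753] [-0.98421597  0.17697155  0.        ] [ 0.06813423  0.46265677 -0.50591324  1.96623125  0.3099161   0.78837262
 -2.36286601]
x -1 [-1.077143    1.28809805  1.077143  ] [0.17697155 0.98421597 0.        ] [-0.83897707  0.87332974  1.34340883  2.09081014 -1.00758222  1.0825357
 -2.29453266]
```

View pics/b_top.png

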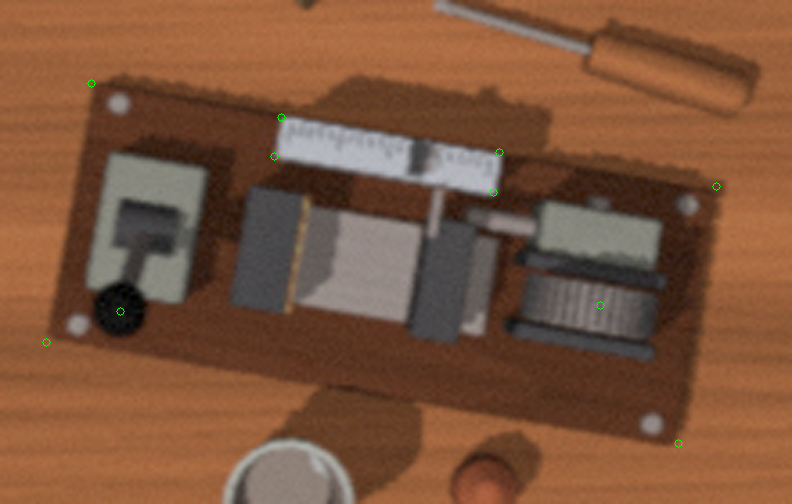

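View pics/a_wrist.png

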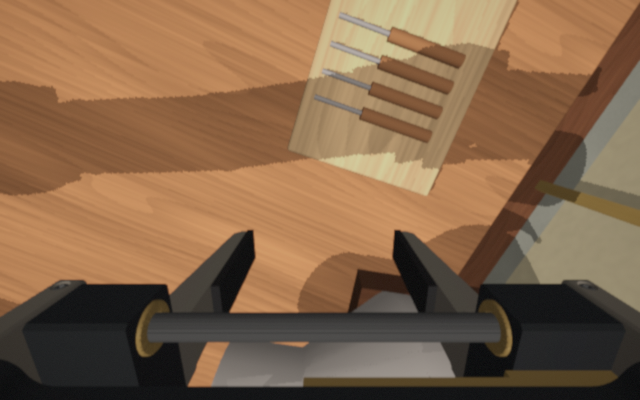

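```bash
cat >> h.py <<'E'
x0,y0,a0=521.5,21.5,-0.178
def vw(p):
    c,s=np.cos(a0),np.sin(a0);return np.array([x0+c*p[0]-s*p[1],y0+s*p[0]+c*p[1],p[2]])
def wv(P):
    c,s=np.cos(a0),np.sin(a0);d=np.array(P)-[x0,y0,0];return np.array([c*d[0]+s*d[1],-s*d[0]+c*d[1],d[2]])
RV=np.array([-2.12831753,0.18982392,2.12831753])
def st(tag=""):
    s=robot.observe();print(tag,round(s["t"],2),wv(s["tcp_pos"]).round(1),"F",s["contact_force"].round(1),s["grip_width"].round(2));return s
def look(n):
    im=viewer.read_camera("wrist");cv2.imwrite(f"pics/{n}.png",im[:,:,::-1])
    o={}
    for k in ["wheel_crown","pointer_tip","gauge_mark","lock_tip"]:
        for d in viewer.pinpoint(k,"wrist")[:1]: o[k]=wv(w("wrist",d["at"]));print(k,round(d["confidence"],2),o[k].round(1))
    return im
E
python3 - <<'E'
from h import *
grip(0.0,20);st()
robot.movep(vw((0,-115,140)),RV);st()
look("c")
E
```

```text
Traceback (most recent call last):
  File "h.py", line 15, in st
    s=robot.observe();print(tag,round(s["t"],2),wv(s["tcp_pos"]).round(1),"F",s["contact_force"].round(1),s["grip_width"].round(2));return s
                                                                                                          ^^^^^^^^^^^^^^^^^^^^^
AttributeError: 'float' object has no attribute 'round'
```

```bash
sed -i 's/s\["grip_width"\].round(2)/round(float(s["grip_width"]),2)/' h.py
python3 - <<'E'
from h import *
st()
robot.movep(vw((0,-115,140)),RV);st()
look("c")
E
```

```text
3.15 [-142.6 -650.1  214.6] F [ 0.9 -0.1 -0.2] 0.0
 5.16 [   0.3 -115.9  140.1] F [-0.8 -0.8  0. ] 0.0
wheel_crown 0.67 [  -1.8 -103.9   93.1]
pointer_tip 0.78 [ 40.2 -24.8  71.2]
gauge_mark 0.52 [50.1 -5.2 68.9]
lock_tip 0.84 [-32.7 120.6 109.4]
```

View pics/c.png

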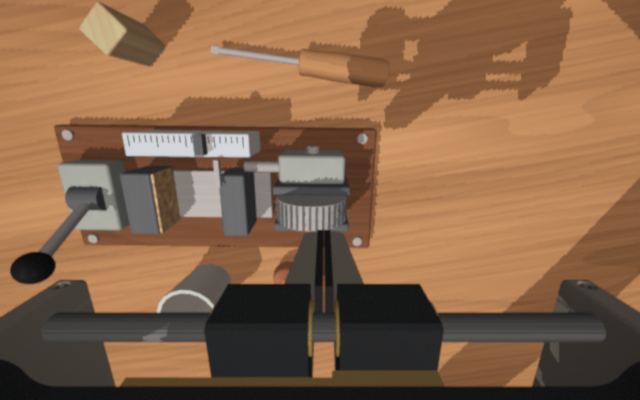

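```bash
cat >> h.py <<'E'
def pl(uv,z=67.5,i=None):
    i=i or viewer.camera_info("wrist");K,R,t=[np.array(i[k]) for k in ("camera_matrix","R","t")]
    d=R.T@np.linalg.inv(K)@np.array([uv[0],uv[1],1.]);C=-R.T@t
    return wv(C+d*(z-C[2])/d[2])
def crop(n,im,u0,v0,u1,v1,f=6):
    cv2.imwrite(f"pics/{n}.png",cv2.resize(im[v0:v1,u0:u1,::-1],None,fx=f,fy=f,interpolation=cv2.INTER_CUBIC))
E
python3 - <<'E'
from h import *
im=cv2.imread("pics/c.png")[:,:,::-1]; crop("c2",im,150,110,280,200)
print(pl((200,143)),pl((216,162)))
robot.servo_line(vw((0,-113,97)),feed=60);st()
z=94
while z>84:
    robot.servo_line(vw((0,-113,z)),feed=30);s=st(z)
    if s["contact_force"][2]>7: break
    z-=1
E
```

```text
[59.23636847 -9.44265317 67.5       ] [ 42.85757957 -21.29652925  67.5       ]
 6.28 [   0.3 -113.    97.2] F [ 0.5 -0.1  0.7] 0.01
94 6.53 [  -0.  -113.    94.1] F [-0.2 -1.2  0. ] 0.01
93 6.78 [  -0. -113.   93.] F [-0.1 -0.6  0.7] -0.0
92 7.03 [   0.2 -113.    92.3] F [-0.4  0.2  3.7] 0.01
91 7.28 [   0.4 -113.    92.1] F [-3.7  0.8 11. ] 0.01
```

View pics/c2.png

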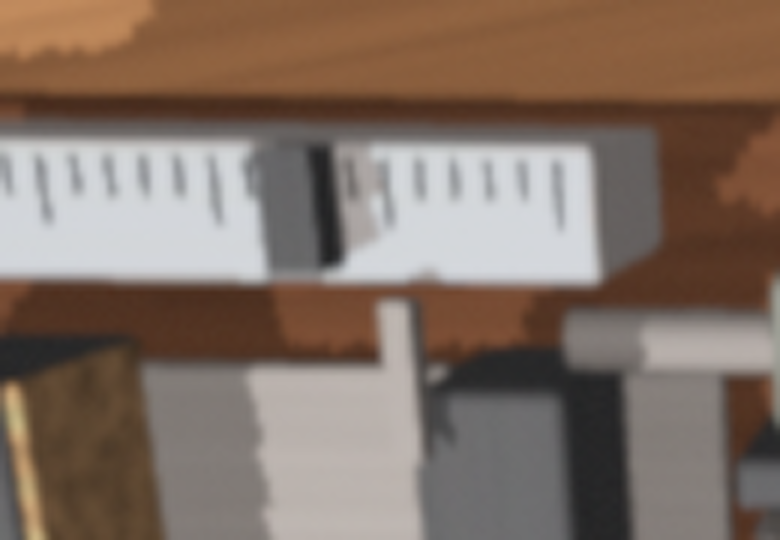

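```bash
python3 - <<'E'
from h import *
robot.servo_line(vw((0,-97,91)),feed=25);st()
im=look("d");crop("d2",im,60,60,320,200,3)
E
```

```text
8.07 [  0.7 -96.8  92.2] F [-1.   0.9 10.5] 0.0
wheel_crown 0.97 [ 1.000e-01 -1.095e+02  9.210e+01]
pointer_tip 0.77 [ 40.7 -15.6  71. ]
gauge_mark 0.88 [48.2 -3.4 70.6]
```

View pics/d2.png

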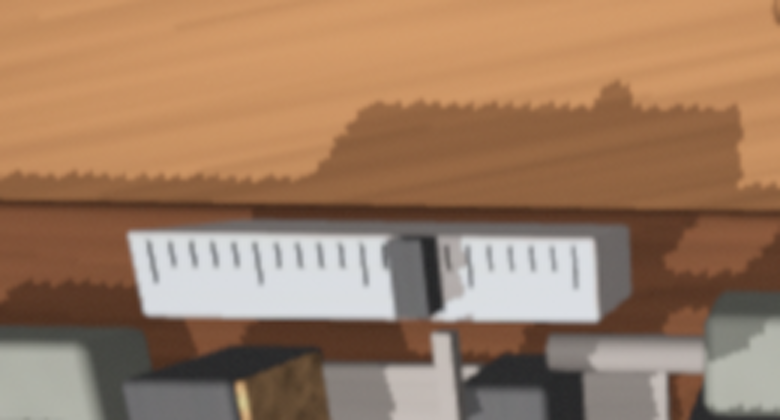

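```bash
python3 - <<'E'
from h import *
im=cv2.imread("pics/d.png")[:,:,::-1]; crop("d3",im,170,120,260,190,8)
print(pl((197.5,165),70),pl((208.3,171)))
E
```

```text
[49.51721064 -8.7309362  70.        ] [ 44.78561339 -14.70258598  67.5       ]
```

View pics/d3.png

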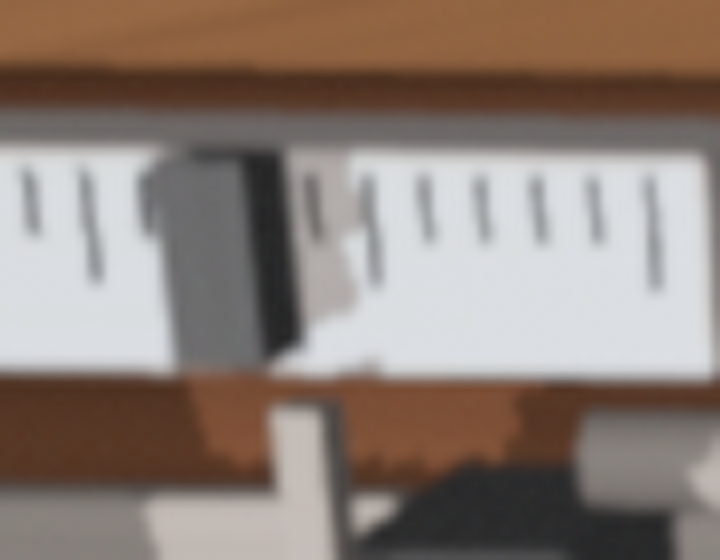

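```bash
python3 - <<'E'
from h import *
robot.servo_line(vw((0,-97,97)),feed=60)
robot.servo_line(vw((0,-110,97)),feed=80)
robot.servo_line(vw((0,-110,91)),feed=30);st()
robot.servo_line(vw((0,-100.5,91)),feed=25);st()
robot.servo_line(vw((0,-100.5,105)),feed=80)
robot.servo_line(vw((-30,-10,115)),feed=150);st()
im=look("e")
for n,q in dict(m=(48,-9,70),p=(44,-11,67.5)).items(): print(n,px("wrist",vw(q)))
E
```

```text
9.22 [   0.6 -109.8   92.2] F [-3.8 -1.  13.6] 0.0
 9.76 [  0.8 -99.8  92.2] F [-2.3  0.8 12.1] 0.0
 10.88 [-29.9 -10.8 114.8] F [ 1.2 -0.8  0.6] 0.01
wheel_crown 0.8 [  -2.  -107.2   94.6]
pointer_tip 0.81 [ 38.7 -12.1  72.9]
gauge_mark 0.78 [50.1 -7.8 68.5]
lock_tip 0.82 [-31.4 125.  110.6]
m [321.27463325 120.83306974]
p [323.97416012 126.23957045]
```

View pics/e.png

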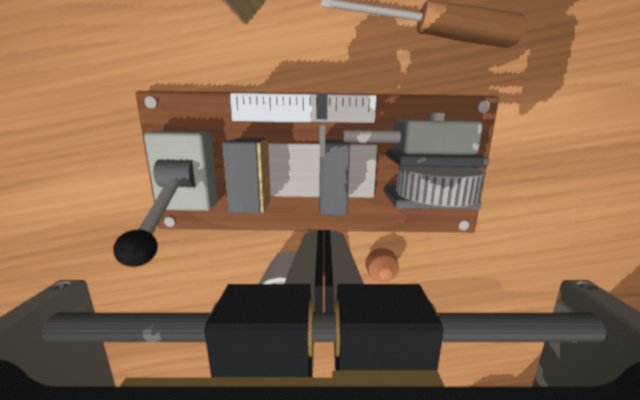

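```bash
python3 - <<'E'
from h import *
im=cv2.imread("pics/e.png")[:,:,::-1]; crop("e2",im,290,85,360,155,8)
g=im.astype(int).sum(2)//3
for v in (99,103,107,111,115,118): print(v,g[v,308:336])
print()
for v in (126,128,130,133,136): print(v,g[v,308:336])
print(pl((321.5,118),70),pl((322.5,118),70),pl((322.5,126)))
E
```

```text
99 [209 168 144 168 176 176 175 160 104  73  74  75  76  76  74  74  74  75
  88 125 150 121 132 167 175 176 174 161]
103 [209 173 159 171 175 175 174 159 103  72  74  73  74  74  74  74  74  76
  89 124 149 126 145 169 175 175 173 159]
107 [221 221 219 210 187 176 175 164 125  86  74  75  75  73  73  74  74  76
  96 138 168 173 175 175 175 175 169 143]
111 [221 218 208 199 183 176 174 164 125  87  76  74  75  74  74  73  74  77
  96 136 168 175 176 176 176 175 172 162]
115 [220 212 187 174 174 174 173 162 125  86  76  75  74  75  73  74  74  76
  94 133 166 174 174 174 174 174 174 174]
118 [222 221 211 189 178 177 176 166 134 103  95  95  94  95  94  94  92  90
 108 146 171 176 177 177 177 177 177 177]

126 [ 93  93  92  92  94  94  93  92  92  92  94 108 129 134 134 133 127 109
  96  92  91  88  87  85  79  74  65  61]
128 [ 90  89  89  90  89  89  87  86  85  85  91 108 130 136 136 135 129 107
  90  86  86  81  69  61  60  59  58  57]
130 [ 83  83  83  83  84  82  84  83  83  85  88 109 130 136 136 135 128 106
  88  81  75  70  62  59  58  56  58  59]
133 [ 85  85  85  85  85  85  86  86  86  87  91 110 131 136 136 135 128 106
  85  73  62  57  59  58  58  59  59  59]
136 [ 87  87  88  87  88  87  87  88  87  87  93 110 130 135 135 135 125  91
  64  59  59  58  58  59  57  58  59  58]
[50.0216349  -9.17747456 70.        ] [50.01941192 -9.91813805 70.        ] [44.17863643 -9.88714526 67.5       ]
```

View pics/e2.png

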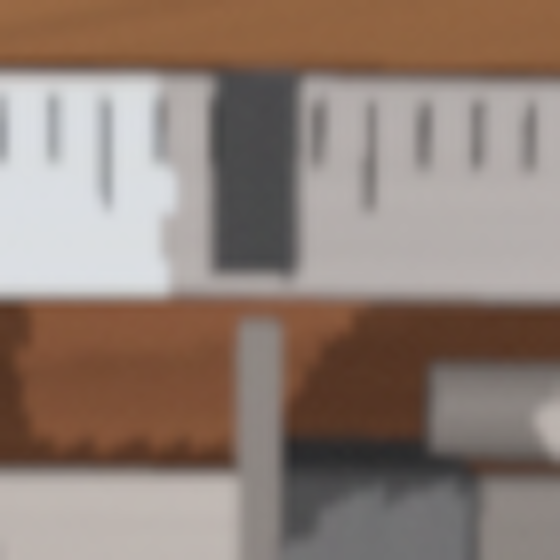

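```bash
python3 - <<'E'
from h import *
robot.servo_line(vw((0,-105.5,100)),feed=150)
robot.servo_line(vw((0,-105.5,91)),feed=40);st()
robot.servo_line(vw((0,-104.4,91)),feed=10);st()
robot.servo_line(vw((0,-104.4,105)),feed=80)
robot.servo_line(vw((-30,-10,115)),feed=150);robot.hold(0.2);st()
im=look("f");crop("f2",im,290,85,360,155,8)
g=im.astype(int).sum(2)//3
for v in (99,103,107,111,115,118): print(v,g[v,312:330])
print()
for v in (126,128,130,133,136): print(v,g[v,312:330])
E
```

```text
12.32 [   0.6 -104.3   92.2] F [-3.5  0.4 13.4] 0.0
 12.58 [   0.6 -103.6   92.2] F [-3.1 -0.3 12.7] 0.01
 13.93 [-29.8 -11.  114.8] F [-0.1 -0.7  0.4] 0.01
wheel_crown 0.86 [   1.  -106.6   93.1]
pointer_tip 0.69 [ 42.7 -12.4  74.1]
gauge_mark 0.8 [49.7 -1.2 67.8]
lock_tip 0.95 [-33.7 122.5 109.2]
99 [176 175 169 142  91  72  75  75  76  74  73  74  74  79 108 148 155 134]
103 [175 175 168 141  91  73  75  75  74  74  73  74  75  78 103 143 154 133]
107 [177 176 174 162 119  80  75  75  75  74  73  74  74  78 102 145 168 172]
111 [188 177 174 163 119  82  75  74  75  73  73  73  74  80 110 154 172 176]
115 [175 174 172 160 118  81  74  74  74  74  73  74  74  81 119 163 173 174]
118 [177 177 175 164 124  91  85  86  86  86  87  87  88  92 126 166 176 176]

126 [ 93  93  93  93  93  95 107 128 133 133 133 129 115  99  94  93  92  89]
128 [ 90  90  87  86  85  88 105 129 135 135 137 130 113  94  87  87  86  81]
130 [ 83  84  83  82  84  86 104 129 136 137 135 131 112  91  83  81  75  69]
133 [ 86  85  85  85  85  88 104 130 135 136 135 128 103  72  60  58  57  58]
136 [ 88  88  87  87  88  90 104 129 136 135 135 126  93  64  58  59  58  59]
```

View pics/f2.png

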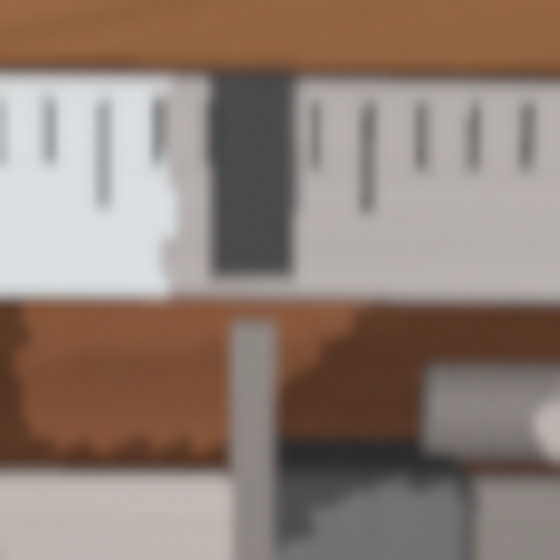

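The image puts the rider's centre at column 321.1 and the pointer's at 321.2, so they're aligned to about 0.1 mm. Next is the lever.

```bash
python3 - <<'E'
from h import *
robot.servo_line(vw((-78,112,150)),feed=200)
robot.servo_line(vw((-78,118,98)),feed=120);st()
robot.servo_line(vw((-64,118,98)),feed=80);st()
robot.servo_line(vw((8,118,98)),feed=60);st()
x=10
while x<34:
    robot.servo_line(vw((x,118,98)),feed=40);s=st(x)
    if np.linalg.norm(s["contact_force"][:2])>9: break
    x+=1.5
im=look("g")
E
```

```text
15.58 [-77.7 117.6  98. ] F [-0.9 -0.4 -0.2] 0.01
 15.91 [-63.  118.   98.5] F [-0.9  0.5  0.5] 0.0
 17.26 [  8.  118.2  98.2] F [-0.1 -0.4  0.6] 0.0
10 17.51 [ 10.  118.1  98.1] F [-0.4  0.2  0.3] 0.0
11.5 17.76 [ 11.5 118.1  98. ] F [-0.6 -0.5 -0.4] 0.01
13.0 18.01 [ 13.1 118.   98. ] F [-0.5 -0.2 -0.5] 0.0
14.5 18.26 [ 14.7 117.9  98. ] F [-1.1  0.9 -0.2] 0.0
16.0 18.51 [ 16.2 118.   98. ] F [ 0.3  0.4 -0.6] 0.01
17.5 18.76 [ 17.7 118.   98. ] F [-1.1 -0.2 -0.6] 0.01
19.0 19.01 [ 18.1 118.   97.9] F [-3.3 -0.   2.1] 0.01
20.5 19.26 [ 18.3 118.   97.8] F [-7.4  0.5  4.7] 0.01
22.0 19.51 [ 18.4 118.   97.7] F [-11.1   0.5   6.7] 0.01
pointer_tip 0.56 [ 41.6 -11.1  73.4]
gauge_mark 0.82 [49.6 -8.3 69.2]
lock_tip 0.93 [ 43.3 121.  111.3]
```

View pics/g.png

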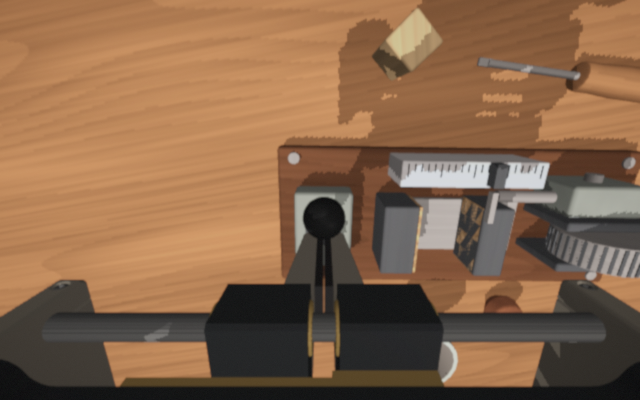

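```bash
python3 - <<'E'
from h import *
robot.servo_line(vw((-30,118,98)),feed=100)
robot.servo_line(vw((-30,118,150)),feed=120)
robot.servo_line(vw((-30,-10,115)),feed=180);robot.hold(0.2);st()
im=look("i")
g=im.astype(int).sum(2)//3
for v in (107,111,115): print(v,g[v,312:330])
for v in (126,128,130): print(v,g[v,312:330])
robot.servo_line(vw((-30,-10,200)),feed=180);st()
im=viewer.read_camera("scene");crop("i_s",im,150,120,390,340,3)
E
```

```text
22.09 [-29.9  -8.8 115.2] F [0.5 0.1 0.3] 0.01
wheel_crown 0.73 [   0.7 -107.2   93.7]
pointer_tip 0.72 [41.1 -8.4 70. ]
gauge_mark 0.69 [51.2 -3.9 67.8]
107 [186 176 175 176 176 175 167 138  95  77  75  74  74  73  73  74  75  88]
111 [191 178 176 176 176 175 169 144  99  76  74  75  74  74  74  75  75  89]
115 [212 187 175 174 174 173 167 142  98  76  74  75  73  74  74  73  77  96]
126 [ 93  93  93  94  93  93  92  92  94 100 117 131 133 133 130 120 102  94]
128 [ 90  89  90  90  89  87  85  85  86  95 116 132 136 136 133 120  98  88]
130 [ 83  83  84  83  83  83  84  84  83  94 115 132 135 136 132 119  94  83]
 22.97 [-30.5 -10.2 199.4] F [ 0.3 -0.6  0.3] 0.0
```

View pics/i.png

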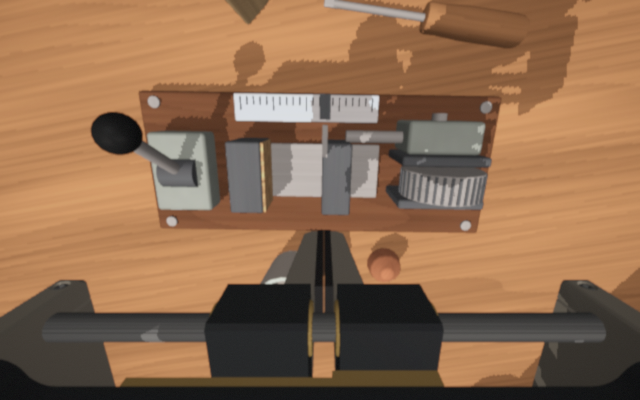

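View pics/i_s.png

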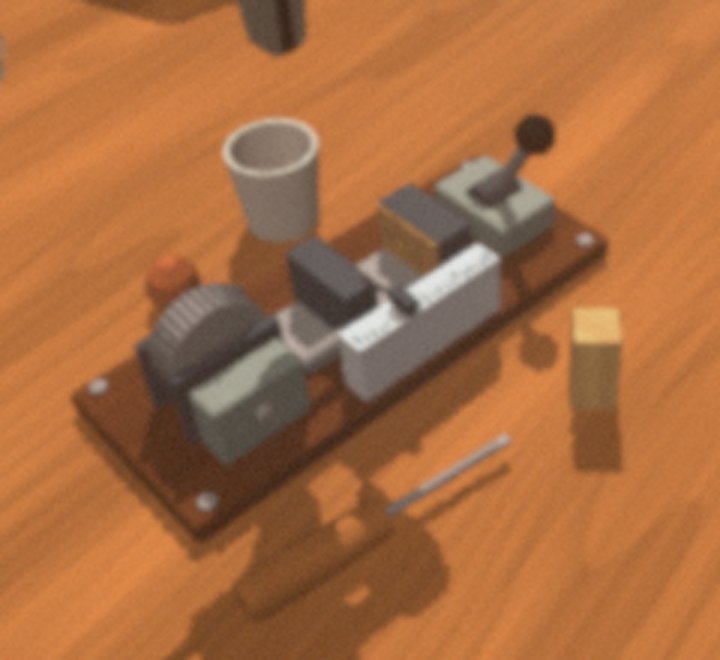

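```bash
python3 -c "
from h import *
robot.job_done();st()"
```

```text
the job is handed in; nothing more can be done
the job is handed in; nothing more can be done
```

The pointer is level with the rider and the lock lever is fully over. I handed the job in at about 23 s of the 51 s allowed, with the arm clear of everything.

- **Wheel:** three strokes (16, 9.5 and 1.1 mm), with the shut fingertips pressing the top at about 11–14 N. From almost straight above, the wrist picture then showed the pointer and rider level to about 0.1 mm. That was one reading from the pixel edges.
- **Lock lever:** I pushed the ball over to +x until the force rose to about 13 N with no further movement, which I took as its end stop. The pictures show it leaning to +x, but I did not measure the final angle separately.
- **Last checks:** after the lever push, the left edges of the rider and pointer were in the same position relative to each other as before. The last pictures show the cup, stone, blank and gouge with no visible shift.
- **Disagreement:** the trained network placed the pointer and rider 3 to 11 mm apart on the last three looks. I relied on the pixel edges because its estimates of the fixed rider alone varied by several mm.

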